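# Blank the port and hold the test valve open

## Robot

A 6-joint arm with a two-finger parallel gripper is mounted at the origin on a cart in front of the work surface, level with it; the furniture and walls round the work are solid. World frame = base frame: x ahead of the robot, y to its left, z up, the work surface at z = 0. Lengths are in m, angles in degrees, forces in N, time in s.
With the tool pointing down it reaches from about 0.375 to 0.9 m from the base axis. Payload 3.1 kg.
Tool frame: the origin (TCP) lies at the very end of the fingers, on their centre line; the grasp point (between the pads) lies bot.grip_point_offset behind it (bot.grip_point_offset is the distance from the TCP to the grasp point, in m); z points along the fingers, y is the line along which they close (so a half turn about z gives the same grasp; the last joint's range is limited). The gripper opens to 87 mm and grips with 3 to 60 N. Pads are 19 mm wide; open, the fingers measure 117 mm over their backs; the gripper's body (75 mm by 190 mm) begins 51 mm behind the grasp point.
Start: joints at [-10.227, 30.224, 82.088, -0, 67.689, -10.227], TCP at [0.625, 0, 0.223] pointing down, gripper open.
Joint ranges: [-176.69, 176.69], [-43.24, 126.21], [12.49, 139.97], [-82, 262], [0, 151.66], [-163.58, 163.58]. Speed limits (degrees/s): [159.86, 159.86, 180, 180, 180, 180].

## Interface

Orientations are given as a 3x3 rotation matrix whose columns are the frame's x, y, z axes.
In Python, from rig import bot, viewer, ticket gives the robot as it stands.
- The arm moves only by the tool servo_tool, never from a script. Its argument "targets" is a list of rows, each an object with "offset": the shift along the tool's x, y, z in m, a list of three; "dr": the turn, a rotation vector about the tool's x, y, z in degrees, a list of three. In form: [{"offset": [x, y, z], "dr": [ax, ay, az]}, ...]. A call has 1 to 20 rows; each row is the pose to reach, as a shift and turn from the pose commanded when the call began, along the tool's axes at that moment; what a row does not reach only later rows make up. A row lasts 1/12 s, in which the tool goes at most 41.7 mm and 7.16 degrees, less where a joint would pass 70% of its speed; a pose out of reach is approached as far as the arm can. A call with a gripper value outside its range is refused whole. "gripper" is the gripper command: -1 is fully open, 1 is shut, values between are in proportion, set as the call begins (left out, the last holds). The fingers move at their own pace and stop on an object; the grip force is fixed at half the most. Time passes only in rows, so rows that repeat a pose let the fingers close. It gives the time, the measured TCP pose, the force, the opening and the grip force at its end, in the units of the state.
- bot.read_state(): the state, without advancing time (a new reading comes with each control period).
- viewer.capture(name): name is "scene" or "side" or "wrist"; returns a dict with "color" (384x512x3 uint8, red, green, blue), "camera_matrix" (3x3 intrinsics, pixels), "R" (3x3) and "t" (3): a world point X has camera coordinates R X + t. Camera axes: x right, y down, z forward; pixel columns grow to the right and rows downward; lengths in m; the calibration is good to about 2 mm. A picture is of the moment at which its call begins. There is no depth.
- ticket.hand_in(): hands the job in; it is judged then, once.
The state is a dict: "time_s": time; "joint_positions": joint angles; "qvel": joint speeds; "tau": joint torques, N m; "position": TCP position; "tcp_rot": TCP orientation; "force": force on the tool from outside, world axes, zero at the start; "moment": the same for the moment, N m; "opening": opening from 0.0 (shut) to 1.0 (fully open); "grasp_force": force on a finger pad.
Only numpy, scipy, OpenCV 4.12 (cv2) and the standard library are available. Lean on these libraries where they do the work, as an engineer would, in place of code of your own. Each camera call takes 0.05 s, during which the arm holds its last target. There are 200 camera calls.

## Task

Get the leak test going: put the smaller brass blanking plug into the open port of the test fixture and press it down until its flange is fully home on the block, leaving the bigger spare plug where it stands. Only then press down the sprung lever by its black paddle until its pointer is between the two index marks, never as far as the bottom stop, keep it there for three seconds, and finish while still holding it there.

Things in the scene. Friction and masses are not known exactly. Their poses are not given: they have to be found in the camera images.
- fixture: Fixed leak-test fixture: grey plate 150 x 300 x 6 mm, aluminium block 70 x 70 mm, 45 mm high, at its +y end, dial gauge at the back middle (top 112 mm), valve with sprung lever at its -y end. Origin: centre of the plate's underside, z up. At yaw 0 the lever points to -x. Port centre at (0, 100) mm; lever pivot axis along y at (58, -85) mm, 70 mm high.
- port_mouth (a point): Centre of the open round port in the block's top, 45 mm above the bench: vertical hole 33 mm wide, 3 mm chamfer. A rubber pad 10 to 14 mm down inside stops the plug at first, flange 12 to 16 mm above the block. The pad gives way at about 8 N and does not spring back: 10 to 20 N on the plug drives it home.
- plug: The plug that fits, loose, about 0.12 kg, upright on its shank. Origin: centre of the shank's underside, z up its axis. Brass shank 30 mm wide, z 0 to 26 mm, chamfered foot; flange 46 mm wide, z 26 to 32; dark steel round knob 24 mm wide, z 32 to 68 (flat top). Grip the knob, fingertips above the flange.
- plug_seat (a point): On the plug's axis, at the underside of its flange (26 mm above the plug's origin). Plug home: this point is at port_mouth.
- spare_plug: The bigger spare plug, too thick for the port, loose: same form and heights, shank 42 mm, flange 60 mm in diameter, same knob. Origin: centre of the shank's underside. It may stand on either side of the plug that fits.
- lever (a joint): Sprung lever, rad: 0 released (free end up by 0.30 rad), 0.30 level, 0.55 bottom stop; grows as the paddle is pressed down. The two index marks on the upright quadrant plate beside it stand at 0.22 and 0.38. The spring always returns it: about 4 N at the paddle to start, 8 N at 0.30, 11 N at the stop.
- paddle (a point): Black press paddle on the lever's free end, 40 x 36 x 10 mm, 110 mm from the pivot. This point: centre of its top face, which tilts with the lever (level at 0.30 rad). The point is 107 mm high when released, 75 mm with the lever level; about 11 mm down per 0.1 rad. Nothing stands above it.
Things that resemble listed ones, but are neither listed nor needed, are in the scene too. Leave any pink or white look-alike of the plug alone.

How it is judged (in metres and radians):
On the way, in this order (a step that is already met when the one before it is completed fails the run):
1. the plug is pressed fully home in the port (z of plug_seat in the frame of port_mouth between -0.004 and 0.0025 m and horizontal distance between plug_seat and port_mouth below 0.004 m and angle between plug's own z axis and vertical below 0.08 rad), for 0.2 s.
2. the lever is held between the index marks for three seconds (value of joint lever between 0.21 and 0.39 rad and contact force between any of the fingers, the arm and lever above 1 N), for 2.9 s.
At the end, for the whole second after the job is handed in: The plug is home in the port (flange within 2.5 mm of the block, within 4 mm of the axis, upright within 0.08 rad), the robot is pressing the paddle with more than 1 N so that the lever stands still between 0.21 and 0.39 rad, and the spare plug stands upright on the bench (all of step 1 and all of step 2 and velocity of joint lever between -0.1 and 0.1 rad/s and height (world z) of spare_plug below 0.01 m and angle between spare_plug's own z axis and vertical below 0.1 rad); the arm keeps its last pose, push and grip.
It fails at once if the lever is worked before the plug is home (value of joint lever above 0.12 rad and not (z of plug_seat in the frame of port_mouth between -0.004 and 0.0025 m and horizontal distance between plug_seat and port_mouth below 0.004 m and angle between plug's own z axis and vertical below 0.08 rad)).
It fails at once if the lever is pressed to its bottom stop (value of joint lever above 0.52 rad).
It fails at once if the spare plug is moved from its place (more than 30 mm) (distance of spare_plug from where it was at the start of the episode above 0.03 m).
It also fails if it takes over 58 s, if anything falls off the work surface, if the arm or the gripper's body presses on something with over 40 N, if the wrist force passes 120 N, or if a joint passes its speed limit or range.

## Working session

There is one attempt and no reset: what is moved stays moved. The work goes in short steps, Python scripts to look and compute and a tool call to move; the robot and the scene stay as the last step left them, time stands still between calls to the robot, and variables do not carry over. Pictures are saved under pics/ and viewed, at most 10 in all, crops included, and the job is handed in when it is done.

Besides the shell and the picture viewer there is one more tool, called after ">>>" by a JSON object that holds its "method" and its "body". servo_tool: Moves the arm, as the interface text tells. Its arguments: {"type":"object","properties":{"targets":{"type":"array"},"gripper":{"type":"number"}},"required":["targets"]}

```bash
mkdir -p pics; ls
python3 - <<'E'
from rig import bot, viewer
import cv2,pickle,numpy as np
d={}
for n in("scene","side","wrist"):
    c=viewer.capture(n);d[n]=c;cv2.imwrite(f"pics/{n}0.png",c["color"][:,:,::-1])
pickle.dump(d,open("c0.pkl","wb"))
a=np.hstack([cv2.resize(d[n]["color"],(400,300)) for n in("side","wrist")])
cv2.imwrite("pics/sw.png",a[:,:,::-1])
s=bot.read_state();print(s["position"],s["tcp_rot"],s["time_s"],bot.grip_point_offset)
for n in d: print(n,d[n]["camera_matrix"][0],-d[n]["R"].T@d[n]["t"])
E
```

```text
pics
[6.24449790e-01 1.31082551e-04 2.21782402e-01] [[ 1.03044357e-05  9.99998635e-01 -1.65208967e-03]
 [ 9.99999957e-01 -9.82236656e-06  2.91801415e-04]
 [ 2.91784789e-04 -1.65209260e-03 -9.99998593e-01]] 0.15 0.0187
scene [481.02028285   0.         260.98208843] [0.2054606  0.93553149 1.04853874]
side [440.15304011   0.         261.54015024] [0.40508222 0.93386896 0.91964504]
wrist [284.1890334    0.         253.75120103] [0.62398084 0.07401978 0.38390265]
```

View pics/scene0.png

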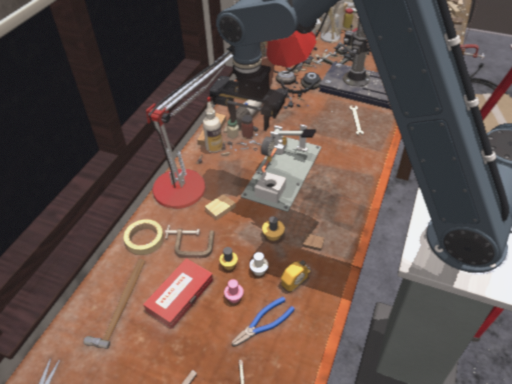

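View pics/sw.png

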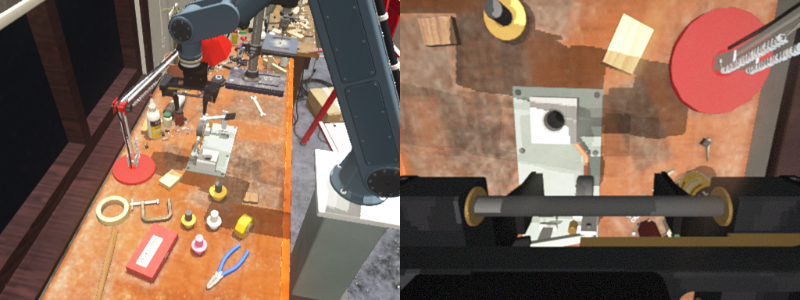

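```bash
python3 - <<'E'
import cv2,pickle,numpy as np
d=pickle.load(open("c0.pkl","rb"))
a=cv2.resize(d["scene"]["color"][120:310,200:330],(400,585),interpolation=cv2.INTER_CUBIC)
b=cv2.resize(d["wrist"]["color"][0:240,100:265],(400,585),interpolation=cv2.INTER_CUBIC)
cv2.imwrite("pics/crop.png",np.hstack([a,b])[:,:,::-1])
E
cat > h.py <<'E'
import numpy as np
def ray(c,u,v,z):
    "pixel -> world point on the plane of height z"
    K,R,t=c["camera_matrix"],c["R"],c["t"]
    o=-R.T@t; r=R.T@np.linalg.solve(K,[u,v,1.]); return o+r*(z-o[2])/r[2]
def proj(c,X):
    p=c["camera_matrix"]@(c["R"]@np.asarray(X,float)+c["t"]); return p[:2]/p[2]
E
```

```text
(no output)
```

View pics/crop.png

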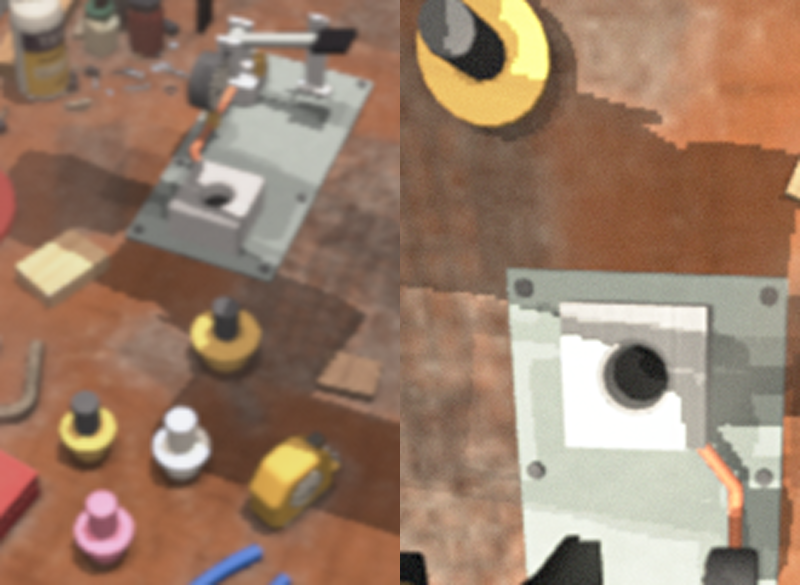

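Candidates in scene: brass plug at (228,260) with a flange about 18 px wide, brass plug at (273,229) with a flange about 23 px wide although farther away, plus the white (258,264) and pink (233,291) look-alikes. The crop confirms the small brass plug with the dark knob at (228,260) is the one that fits. The spare is at (273,229), the port at wrist pixel (198,154), and the paddle at scene pixel (308,133).

Run:
```python
import pickle
from h import *
d=pickle.load(open("c0.pkl","rb"));s=d["scene"];w=d["wrist"]
print("small",ray(s,227.6,249.9,.068),ray(s,228.6,261.5,.032))
print("large",ray(s,273.4,219,.068),ray(s,273.4,230.5,.032))
print("white",ray(s,258.8,255,.068),"pink",ray(s,233,282,.068))
print("port w",ray(w,198.2,154.3,.045),"s",ray(s,200+218/3.077,120+196/3.079,.045))
a,b=ray(w,144.6,110,.006),ray(w,260,114,.006);print("plate corners",a,b,np.degrees(np.arctan2(b[1]-a[1],b[0]-a[0])))
print("paddle s",ray(s,200+335/3.077,120+38/3.079,.107))
```

```text
small [0.56191941 0.30702594 0.068     ] [0.55761004 0.3160744  0.032     ]
large [0.49030521 0.17200453 0.068     ] [0.48661422 0.18143585 0.032     ]
white [0.48317549 0.29332771 0.068     ] pink [0.51124128 0.38758687 0.068     ]
port w [0.55730106 0.02532208 0.045     ] s [0.5508107  0.03248962 0.045     ]
plate corners [0.48403884 0.07639814 0.006     ] [0.63161432 0.07156305 0.006     ] -1.876537302147398
paddle s [ 0.49895226 -0.15362108  0.107     ]
```

Run:
```python
import pickle
from h import *
d=pickle.load(open("c0.pkl","rb"));s=d["scene"];e=d["side"]
for z in (.2,.3,.4,.5,.6): print(z,"elbow",ray(s,155,112,z)[:2],ray(e,118*1.28,106*1.28,z)[:2],"mid",ray(s,230,60,z)[:2],"head",ray(s,290,45,z)[:2],ray(e,217*1.28,50*1.28,z)[:2])
```

```text
0.2 elbow [0.91030491 0.02343118] [0.88786321 0.00107642] mid [ 0.82092966 -0.30263207] head [ 0.66889225 -0.4581429 ] [ 0.61676047 -0.50474615]
0.3 elbow [0.82723925 0.13092189] [0.82077722 0.13069484] mid [ 0.74839684 -0.15671492] head [ 0.61427699 -0.29389885] [ 0.58734622 -0.30483994]
0.4 elbow [0.74417359 0.2384126 ] [0.75369123 0.26031326] mid [ 0.67586402 -0.01079777] head [ 0.55966173 -0.1296548 ] [ 0.55793196 -0.10493374]
0.5 elbow [0.66110793 0.34590331] [0.68660524 0.38993168] mid [0.6033312  0.13511938] head [0.50504647 0.03458925] [0.5285177  0.09497247]
0.6 elbow [0.57804227 0.45339402] [0.61951926 0.5195501 ] mid [0.53079839 0.28103654] head [0.45043121 0.1988333 ] [0.49910344 0.29487868]
```

>>> {"method": "servo_tool", "body": {"targets": [{"offset": [0.03, -0.01, 0], "dr": [0, 0, 0]}, {"offset": [0.065, -0.02, 0], "dr": [0, 0, 0]}, {"offset": [0.1, -0.035, 0], "dr": [0, 0, 0]}, {"offset": [0.14, -0.045, 0], "dr": [0, 0, 0]}, {"offset": [0.175, -0.055, 0], "dr": [0, 0, 0]}, {"offset": [0.205, -0.06, 0], "dr": [0, 0, 0]}, {"offset": [0.22, -0.064, 0], "dr": [0, 0, 0]}, {"offset": [0.22, -0.064, 0], "dr": [0, 0, 0]}, {"offset": [0.22, -0.064, 0], "dr": [0, 0, 0]}], "gripper": -0.05}}

```text
time_s: 0.9
position: [0.5604, 0.2207, 0.2223]
tcp_rot: [[-0.002, 1.0, -0.0], [1.0, 0.002, -0.001], [-0.001, -0.0, -1.0]]
force: [0.7, -0.3, -0.4]
opening: 0.535
grasp_force: 0.0
```

Run:
```python
from rig import bot, viewer
import cv2,pickle,numpy as np
d={n:viewer.capture(n) for n in("scene","side","wrist")}
pickle.dump(d,open("c1.pkl","wb"))
w=cv2.resize(d["wrist"]["color"],(800,600))[:360]
a=cv2.resize(d["scene"]["color"][0:120,140:340],(400,240)); b=cv2.resize(d["side"]["color"][0:120,140:340],(400,240))
cv2.imwrite("pics/v1.png",np.vstack([w,np.hstack([a,b])])[:,:,::-1])
s=bot.read_state();print(s["position"],s["opening"],s["time_s"],s["force"])
```

```text
[0.56131681 0.21880487 0.22237421] 0.5261313971519402 1.05 [0.89038479 0.03065896 0.38362748]
```

View pics/v1.png

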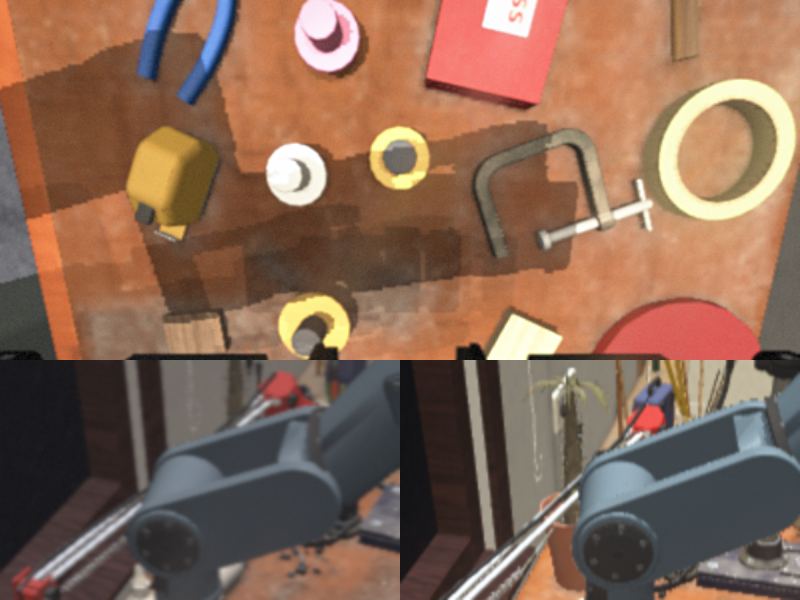

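The wrist view shows the small brass plug, flange centre at display (399,158) → px (255.5,101), with the white look-alike to its left and the C-clamp to its right. The lamp's upper joint is at scene (280,12) and side (265,30).

Run:
```python
import pickle,cv2
from h import *
d=pickle.load(open("c1.pkl","rb"));s=d["scene"];e=d["side"];w=d["wrist"]
print("plug",ray(w,399/1.5625,158/1.5625,.032),ray(w,401/1.5625,154/1.5625,.068))
P=lambda c:c["camera_matrix"]@np.c_[c["R"],c["t"]]
def tri(p,q):
    X=cv2.triangulatePoints(P(s),P(e),np.array(p,float),np.array(q,float));return (X[:3]/X[3]).ravel()
print("lampjoint",tri((280,12),(265,30)))
print("white",ray(w,286/1.5625,176/1.5625,.068),"spare",ray(w,314/1.5625,324/1.5625,.032))
```

```text
plug [0.56272378 0.30519939 0.032     ] [0.56385714 0.30655584 0.068     ]
lampjoint [ 0.61060161 -0.19425391  0.44844585]
white [0.48493972 0.29217576 0.068     ] spare [0.49175174 0.17263569 0.032     ]
```

>>> {"method": "servo_tool", "body": {"targets": [{"offset": [0.03, 0.001, 0], "dr": [0, 0, 0]}, {"offset": [0.065, 0.002, 0], "dr": [0, 0, 0]}, {"offset": [0.087, 0.002, 0.01], "dr": [0, 0, 0]}, {"offset": [0.087, 0.002, 0.04], "dr": [0, 0, 0]}, {"offset": [0.087, 0.002, 0.075], "dr": [0, 0, 0]}, {"offset": [0.087, 0.002, 0.11], "dr": [0, 0, 0]}, {"offset": [0.087, 0.002, 0.14], "dr": [0, 0, 0]}, {"offset": [0.087, 0.002, 0.165], "dr": [0, 0, 0]}, {"offset": [0.087, 0.002, 0.18], "dr": [0, 0, 0]}, {"offset": [0.087, 0.002, 0.182], "dr": [0, 0, 0]}, {"offset": [0.087, 0.002, 0.182], "dr": [0, 0, 0]}, {"offset": [0.087, 0.002, 0.182], "dr": [0, 0, 0]}]}}

```text
time_s: 2.05
position: [0.5643, 0.3065, 0.0414]
tcp_rot: [[0.001, 1.0, 0.002], [1.0, -0.001, 0.001], [0.001, 0.002, -1.0]]
force: [-0.2, 0.1, 0.4]
opening: 0.526
grasp_force: 0.0
```

>>> {"method": "servo_tool", "body": {"targets": [{"offset": [0, 0, 0], "dr": [0, 0, 0]}, {"offset": [0, 0, 0], "dr": [0, 0, 0]}, {"offset": [0, 0, 0], "dr": [0, 0, 0]}, {"offset": [0, 0, 0], "dr": [0, 0, 0]}, {"offset": [0, 0, 0], "dr": [0, 0, 0]}, {"offset": [0, 0, 0], "dr": [0, 0, 0]}, {"offset": [0, 0, 0], "dr": [0, 0, 0]}, {"offset": [0, 0, 0], "dr": [0, 0, 0]}], "gripper": 1}}

```text
time_s: 2.72
position: [0.5633, 0.3073, 0.0414]
tcp_rot: [[-0.0, 1.0, 0.001], [1.0, 0.0, 0.0], [0.0, 0.001, -1.0]]
force: [-0.8, 0.5, 5.9]
opening: 0.267
grasp_force: 30.0
```

>>> {"method": "servo_tool", "body": {"targets": [{"offset": [0, 0, -0.02], "dr": [0, 0, 0]}, {"offset": [0, 0, -0.05], "dr": [0, 0, 0]}, {"offset": [0, 0, -0.085], "dr": [0, 0, 0]}, {"offset": [0, 0, -0.12], "dr": [0, 0, 0]}, {"offset": [-0.015, 0, -0.15], "dr": [0, 0, 0]}, {"offset": [-0.04, -0.001, -0.16], "dr": [0, 0, 0]}, {"offset": [-0.075, -0.002, -0.16], "dr": [0, 0, 0]}, {"offset": [-0.11, -0.003, -0.16], "dr": [0, 0, 0]}, {"offset": [-0.145, -0.004, -0.16], "dr": [0, 0, 0]}, {"offset": [-0.18, -0.005, -0.16], "dr": [0, 0, 0]}, {"offset": [-0.215, -0.006, -0.16], "dr": [0, 0, 0]}, {"offset": [-0.25, -0.006, -0.16], "dr": [0, 0, 0]}, {"offset": [-0.28, -0.006, -0.16], "dr": [0, 0, 0]}, {"offset": [-0.305, -0.006, -0.16], "dr": [0, 0, 0]}, {"offset": [-0.32, -0.006, -0.16], "dr": [0, 0, 0]}, {"offset": [-0.32, -0.006, -0.16], "dr": [0, 0, 0]}, {"offset": [-0.32, -0.006, -0.16], "dr": [0, 0, 0]}]}}

```text
time_s: 4.13
position: [0.5566, -0.0135, 0.2001]
tcp_rot: [[0.002, 1.0, -0.001], [1.0, -0.002, 0.001], [0.001, -0.001, -1.0]]
force: [0.1, 0.2, -1.0]
opening: 0.267
grasp_force: 30.0
```

Run:
```python
from rig import bot, viewer
import cv2,pickle,numpy as np
d={n:viewer.capture(n) for n in("scene","side","wrist")}
pickle.dump(d,open("c2.pkl","wb"))
w=cv2.resize(d["wrist"]["color"],(800,600))[:360]
a=cv2.resize(d["scene"]["color"][80:200,200:400],(400,240)); b=cv2.resize(d["side"]["color"][80:200,200:400],(400,240))
cv2.imwrite("pics/v2.png",np.vstack([w,np.hstack([a,b])])[:,:,::-1])
s=bot.read_state();print(s["position"],s["opening"],s["time_s"],s["force"])
```

```text
[ 0.55661751 -0.011773    0.20027355] 0.2641331977104686 4.2833 [-0.01740228  0.27388665 -0.38591512]
```

View pics/v2.png

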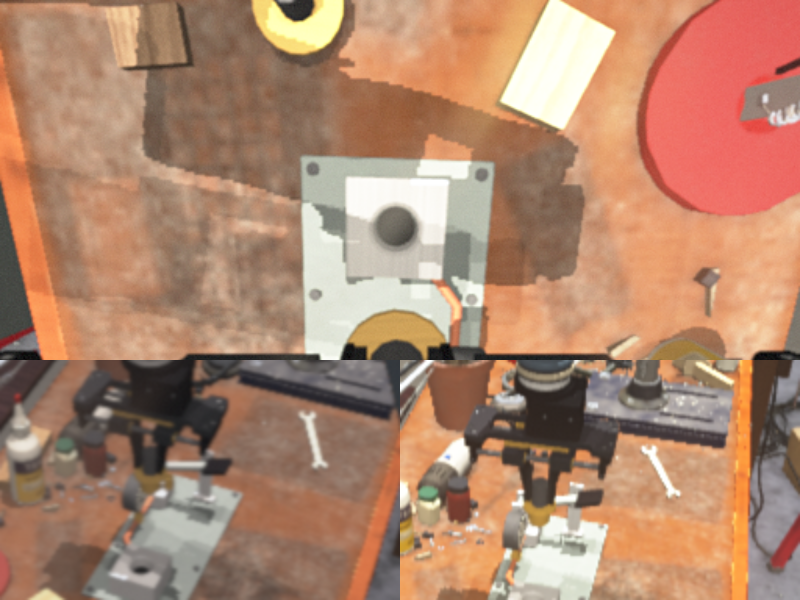

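The wrist view shows the port mouth at display (396,227), and the held plug's flange below it with its front edge at (397,310). The scene and side views show the plug upright in the gripper.

Run:
```python
import pickle,cv2
from h import *
d=pickle.load(open("c2.pkl","rb"));w=d["wrist"];k=1.5625
print("port",ray(w,396/k,227/k,.045))
for z in (.186,.191): print("flange front",ray(w,397/k,310/k,z)-[0,.023,0])
a,b=ray(w,303/k,156/k,.006),ray(w,493/k,163/k,.006);print(a,b,np.degrees(np.arctan2(*(b-a)[1::-1])))
# circle centroid of the dark hole
im=w["color"][130:162,235:272].astype(float).mean(2)
m=(im<105).astype(np.uint8);n,l,st,ce=cv2.connectedComponentsWithStats(m)
for s,c in zip(st[1:],ce[1:]):
    if s[4]>100: print(s,c+[235,130],ray(w,*(c+[235,130]),.045))
```

```text
port [0.55566473 0.02633362 0.045     ]
flange front [ 0.55625803 -0.0151771   0.186     ]
flange front [ 0.55625096 -0.01364934  0.191     ]
[0.48448941 0.07580925 0.006     ] [0.63003522 0.07084274 0.006     ] -1.954367166540523
[  9   6  22  22 256] [256.29296875 148.109375  ] [0.55884009 0.02321195 0.045     ]
```

>>> {"method": "servo_tool", "body": {"targets": [{"offset": [0.02, 0, 0], "dr": [0, 0, 0]}, {"offset": [0.035, 0, 0.01], "dr": [0, 0, 0]}, {"offset": [0.039, 0, 0.04], "dr": [0, 0, 0]}, {"offset": [0.039, 0, 0.075], "dr": [0, 0, 0]}, {"offset": [0.039, 0, 0.095], "dr": [0, 0, 0]}, {"offset": [0.039, 0, 0.105], "dr": [0, 0, 0]}, {"offset": [0.039, 0, 0.105], "dr": [0, 0, 0]}, {"offset": [0.039, 0, 0.105], "dr": [0, 0, 0]}]}}

```text
time_s: 4.95
position: [0.5573, 0.0267, 0.0957]
tcp_rot: [[-0.001, 1.0, 0.0], [1.0, 0.001, 0.0], [0.0, 0.0, -1.0]]
force: [0.2, 0.3, -0.4]
opening: 0.27
grasp_force: 30.0
```

Run:
```python
from rig import bot, viewer
import cv2,pickle,numpy as np
d={n:viewer.capture(n) for n in("scene","side","wrist")}
pickle.dump(d,open("c3.pkl","wb"))
w=cv2.resize(d["wrist"]["color"][100:250,156:356],(800,600))[:300]
a=cv2.resize(d["scene"]["color"][145:220,230:330],(400,300)); b=cv2.resize(d["side"]["color"][140:215,230:330],(400,300))
cv2.imwrite("pics/v3.png",np.vstack([w,np.hstack([a,b])])[:,:,::-1])
s=bot.read_state();print(s["position"],s["opening"],s["time_s"],s["force"])
```

```text
[0.55837909 0.02599237 0.09714727] 0.27031435508362545 5.1 [-0.17256016  0.16939564 -0.63921765]
```

View pics/v3.png

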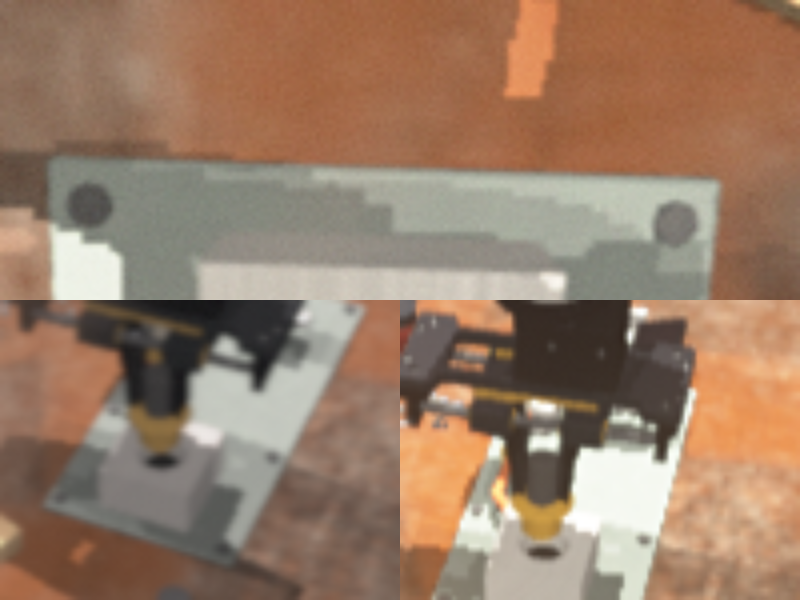

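The plug foot hovers just over the port mouth, slightly behind it in perspective, as it should be. The block's front top edge runs from wrist px (205.5,165.8) to (297.2,168).

Run:
```python
import pickle
from h import *
d=pickle.load(open("c3.pkl","rb"));w=d["wrist"]
a,b=ray(w,205.5,165.8,.045),ray(w,297.2,168,.045);u=(b-a)/np.linalg.norm(b-a)
print(a,b,(a+b)/2-.035*np.array([-u[1],u[0],0]),np.linalg.norm(b-a))
for n,p in (("scene",(230+162/4,145+162/4)),("side",(230+544/4,140+251/4))):
    print(n,"hole seen",p,"proj(.5566,.0255)",proj(d[n],[.5566,.0255,.045]),"foot pred",proj(d[n],[.5575,.026,.056]))
```

```text
[0.52122771 0.06043938 0.045     ] [0.59128419 0.05875868 0.045     ] [0.55541652 0.0246091  0.045     ] 0.07007663893409079
scene hole seen (270.5, 185.5) proj(.5566,.0255) [269.84581908 181.52945634] foot pred [269.48564589 178.91454783]
side hole seen (366.0, 202.75) proj(.5566,.0255) [264.95895403 199.73388003] foot pred [264.71775445 197.02504046]
```

>>> {"method": "servo_tool", "body": {"targets": [{"offset": [-0.001, -0.001, 0.004], "dr": [0, 0, 0]}, {"offset": [-0.001, -0.001, 0.008], "dr": [0, 0, 0]}, {"offset": [-0.001, -0.001, 0.011], "dr": [0, 0, 0]}, {"offset": [-0.001, -0.001, 0.014], "dr": [0, 0, 0]}, {"offset": [-0.001, -0.001, 0.016], "dr": [0, 0, 0]}, {"offset": [-0.001, -0.001, 0.016], "dr": [0, 0, 0]}]}}

```text
time_s: 5.6
position: [0.5556, 0.0252, 0.0789]
tcp_rot: [[0.0, 1.0, -0.001], [1.0, -0.0, 0.0], [0.0, -0.001, -1.0]]
force: [0.2, 1.1, -1.0]
opening: 0.263
grasp_force: 30.0
```

>>> {"method": "servo_tool", "body": {"targets": [{"offset": [0, 0, 0.003], "dr": [0, 0, 0]}, {"offset": [0, 0, 0.006], "dr": [0, 0, 0]}, {"offset": [0, 0, 0.009], "dr": [0, 0, 0]}, {"offset": [0, 0, 0.012], "dr": [0, 0, 0]}, {"offset": [0, 0, 0.014], "dr": [0, 0, 0]}, {"offset": [0, 0, 0.016], "dr": [0, 0, 0]}, {"offset": [0, 0, 0.016], "dr": [0, 0, 0]}]}}

```text
time_s: 6.18
position: [0.5558, 0.0253, 0.0639]
tcp_rot: [[0.0, 1.0, -0.0], [1.0, -0.0, 0.0], [0.0, -0.0, -1.0]]
force: [-0.8, 1.2, 4.2]
opening: 0.263
grasp_force: 30.0
```

>>> {"method": "servo_tool", "body": {"targets": [{"offset": [0, 0, 0.0015], "dr": [0, 0, 0]}, {"offset": [0, 0, 0.003], "dr": [0, 0, 0]}, {"offset": [0, 0, 0.004], "dr": [0, 0, 0]}, {"offset": [0, 0, 0.005], "dr": [0, 0, 0]}, {"offset": [0, 0, 0.005], "dr": [0, 0, 0]}]}}

```text
time_s: 6.6
position: [0.5558, 0.0254, 0.0603]
tcp_rot: [[-0.0, 1.0, 0.0], [1.0, 0.0, 0.0], [0.0, 0.0, -1.0]]
force: [-3.8, 2.7, 13.8]
opening: 0.267
grasp_force: 30.0
```

>>> {"method": "servo_tool", "body": {"targets": [{"offset": [0, 0, 0.001], "dr": [0, 0, 0]}, {"offset": [0, 0, 0.002], "dr": [0, 0, 0]}, {"offset": [0, 0, 0.003], "dr": [0, 0, 0]}, {"offset": [0, 0, 0.003], "dr": [0, 0, 0]}]}}

```text
time_s: 6.93
position: [0.5558, 0.0254, 0.0601]
tcp_rot: [[-0.0, 1.0, 0.001], [1.0, 0.0, -0.0], [-0.0, 0.001, -1.0]]
force: [-8.2, 2.9, 32.2]
opening: 0.262
grasp_force: 30.0
```

>>> {"method": "servo_tool", "body": {"targets": [{"offset": [0, 0, -0.002], "dr": [0, 0, 0]}, {"offset": [0, 0, -0.002], "dr": [0, 0, 0]}, {"offset": [0, 0, -0.002], "dr": [0, 0, 0]}, {"offset": [0, 0, -0.002], "dr": [0, 0, 0]}, {"offset": [0, 0, -0.002], "dr": [0, 0, 0]}, {"offset": [0, 0, -0.02], "dr": [0, 0, 0]}, {"offset": [0, 0, -0.05], "dr": [0, 0, 0]}, {"offset": [0, 0, -0.085], "dr": [0, 0, 0]}, {"offset": [-0.01, 0, -0.12], "dr": [0, 0, 0]}, {"offset": [-0.03, 0, -0.14], "dr": [0, 0, 0]}, {"offset": [-0.05, 0, -0.14], "dr": [0, 0, 0]}, {"offset": [-0.06, 0, -0.14], "dr": [0, 0, 0]}, {"offset": [-0.06, 0, -0.14], "dr": [0, 0, 0]}, {"offset": [-0.06, 0, -0.14], "dr": [0, 0, 0]}], "gripper": -0.05}}

```text
time_s: 8.1
position: [0.555, -0.0349, 0.1942]
tcp_rot: [[0.002, 1.0, -0.003], [1.0, -0.002, 0.001], [0.001, -0.003, -1.0]]
force: [-0.2, -0.6, -0.1]
opening: 0.523
grasp_force: 0.0
```

Run:
```python
from rig import bot, viewer
import cv2,pickle,numpy as np
d={n:viewer.capture(n) for n in("scene","side","wrist")}
pickle.dump(d,open("c4.pkl","wb"))
w=cv2.resize(d["wrist"]["color"],(800,600))[:300]
a=cv2.resize(d["scene"]["color"][115:215,230:340],(400,300)); b=cv2.resize(d["side"]["color"][0:200,160:380],(400,300))
cv2.imwrite("pics/v4.png",np.vstack([w,np.hstack([a,b])])[:,:,::-1])
s=bot.read_state();print(s["position"],s["opening"],s["time_s"],s["force"])
```

```text
[ 0.55513412 -0.03390866  0.19425123] 0.5280731208813334 8.25 [-0.12271227 -0.76466513 -0.51943921]
```

View pics/v4.png

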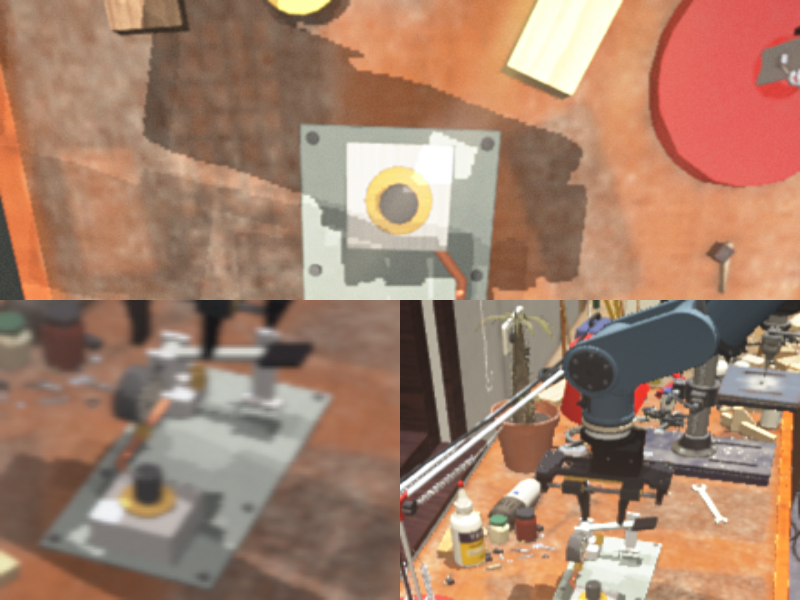

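The plug is home: flange flush on the block, upright. Before reaching for the paddle, I'll locate the red lamp head and crop the lever.

Run:
```python
import pickle,cv2
from h import *
ims=[]
for k in (0,1,2,4):
    d=pickle.load(open(f"c{k}.pkl","rb"))
    for n in("scene","side"):
        h=cv2.cvtColor(d[n]["color"],cv2.COLOR_RGB2HSV);m=(((h[...,0]<5)|(h[...,0]>174))&(h[...,1]>170)&(h[...,2]>80)).astype(np.uint8);m[110:]=0;m[:,380:]=0
        N,l,st,c=cv2.connectedComponentsWithStats(m)
        print(k,n,[list(map(int,s)) for s in st[1:] if s[4]>40])
        if k in(0,4): ims.append(cv2.resize(d[n]["color"][0:110,200:380],(400,244)))
cv2.imwrite("pics/lamp.png",np.vstack([np.hstack(ims[:2]),np.hstack(ims[2:])])[:,:,::-1])
```

```text
0 scene [[275, 32, 40, 34, 809]]
0 side [[258, 45, 39, 39, 1157]]
1 scene []
1 side [[257, 26, 16, 10, 42]]
2 scene [[291, 45, 23, 19, 234]]
2 side [[287, 57, 10, 19, 115], [249, 59, 9, 23, 127]]
4 scene [[294, 42, 21, 22, 231]]
4 side [[249, 55, 11, 28, 195], [289, 55, 8, 21, 99]]
```

View pics/lamp.png

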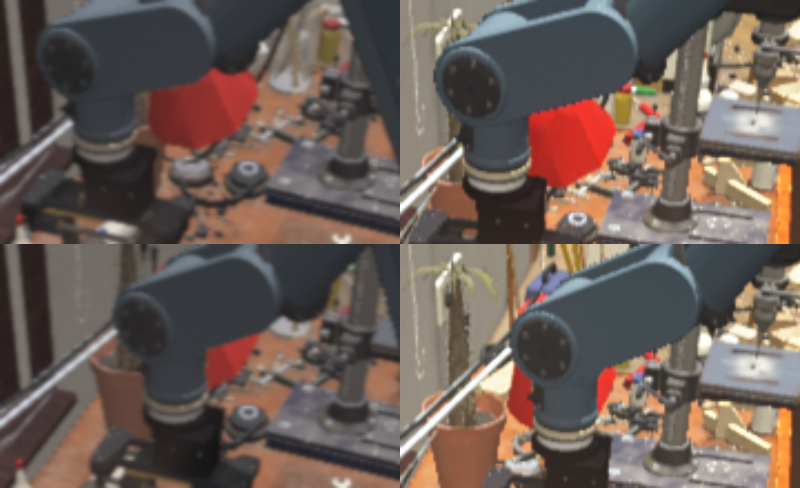

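Run:
```python
import pickle,cv2
from h import *
d=pickle.load(open("c0.pkl","rb"));s=d["scene"];e=d["side"]
P=lambda c:c["camera_matrix"]@np.c_[c["R"],c["t"]]
for p,q in (((314.8,47),(296,63)),((287.8,67.5),(278.8,83.7))):
    for du in (-2,0,2):
        X=cv2.triangulatePoints(P(s),P(e),np.array([p[0]+du,p[1]],float),np.array(q,float));X=(X[:3]/X[3]).ravel();print(X, proj(s,X)-p)
# lever geometry
o=np.array([.5557,.0252])
for yaw in(-1.9,):
    c,n=np.cos(np.radians(yaw)),np.sin(np.radians(yaw));R=np.array([[c,-n],[n,c]])
    org=o-R@[0,.1]; print("origin",org)
    for q,z in ((0,.107),(.3,.075)):
        a=.3-q; L=.110; h=.005
        loc=np.array([.058-L*np.cos(a)+h*np.sin(a),-.085]); p=org+R@loc
        print(q,p,proj(s,[*p,z]),proj(e,[*p,z]))
```

```text
[ 0.52382732 -0.22148554  0.35096296] [-1.96639741  0.08510247]
[ 0.52612117 -0.24935817  0.33622176] [-0.09217269 -0.22835249]
[ 0.52848578 -0.27830648  0.32091648] [ 1.77728149 -0.54039253]
[ 0.5498122  -0.07492827  0.36511432] [-1.64608028  1.01964614]
[ 0.55285054 -0.09913223  0.35082525] [0.25410515 0.71318868]
[ 0.5559869  -0.12425326  0.3359993 ] [2.14923306 0.40829895]
origin [ 0.55238448 -0.07474502]
0 [ 0.50398195 -0.1581861 ] [307.74787748 131.05052817] [293.59012297 147.41533788]
0.3 [ 0.49759488 -0.15797422] [309.13643937 139.61574567] [294.88173686 155.99979004]
```

The lamp head triangulates to roughly x>0.53, y −0.1…−0.28, z≈0.34 and up, close to where the wrist would be. I'll approach with the gripper shut and tilted 20° so that the wrist leans back toward the robot.

>>> {"method": "servo_tool", "body": {"targets": [{"offset": [0, -0.02, 0], "dr": [-3, 0, 0]}, {"offset": [0, -0.045, 0], "dr": [-8, 0, 0]}, {"offset": [0, -0.07, 0], "dr": [-13, 0, 0]}, {"offset": [-0.005, -0.085, 0], "dr": [-18, 0, 0]}, {"offset": [-0.025, -0.085, 0], "dr": [-20, 0, 0]}, {"offset": [-0.05, -0.085, 0], "dr": [-20, 0, 0]}, {"offset": [-0.08, -0.085, 0], "dr": [-20, 0, 0]}, {"offset": [-0.105, -0.085, 0], "dr": [-20, 0, 0]}, {"offset": [-0.12, -0.08, 0.01], "dr": [-20, 0, 0]}, {"offset": [-0.124, -0.065, 0.03], "dr": [-20, 0, 0]}, {"offset": [-0.124, -0.055, 0.045], "dr": [-20, 0, 0]}, {"offset": [-0.124, -0.053, 0.05], "dr": [-20, 0, 0]}, {"offset": [-0.124, -0.053, 0.05], "dr": [-20, 0, 0]}, {"offset": [-0.124, -0.053, 0.05], "dr": [-20, 0, 0]}], "gripper": 1}}

```text
time_s: 9.42
position: [0.5024, -0.1577, 0.1451]
tcp_rot: [[-0.001, 0.94, 0.34], [1.0, 0.001, 0.002], [0.001, 0.34, -0.94]]
force: [-0.7, -0.1, 0.1]
opening: 0.006
grasp_force: 0.0
```

Run:
```python
from rig import bot, viewer
import cv2,pickle,numpy as np
d={n:viewer.capture(n) for n in("scene","side","wrist")}
pickle.dump(d,open("c5.pkl","wb"))
a=cv2.resize(d["scene"]["color"][10:210,220:353],(400,600)); b=cv2.resize(d["side"]["color"][105:205,250:317],(400,600))
cv2.imwrite("pics/v5.png",np.hstack([a,b])[:,:,::-1])
s=bot.read_state();print(s["position"],s["opening"],s["time_s"],s["force"])
from h import proj
p=s["position"]
for n in("scene","side"): print(proj(d[n],p))
```

```text
[ 0.50283676 -0.15848799  0.14629844] 0.004401803181615128 9.5667 [0.29210645 0.11221377 0.17870011]
[308.87755931 120.84357493]
[294.90432427 136.88181343]
```

View pics/v5.png

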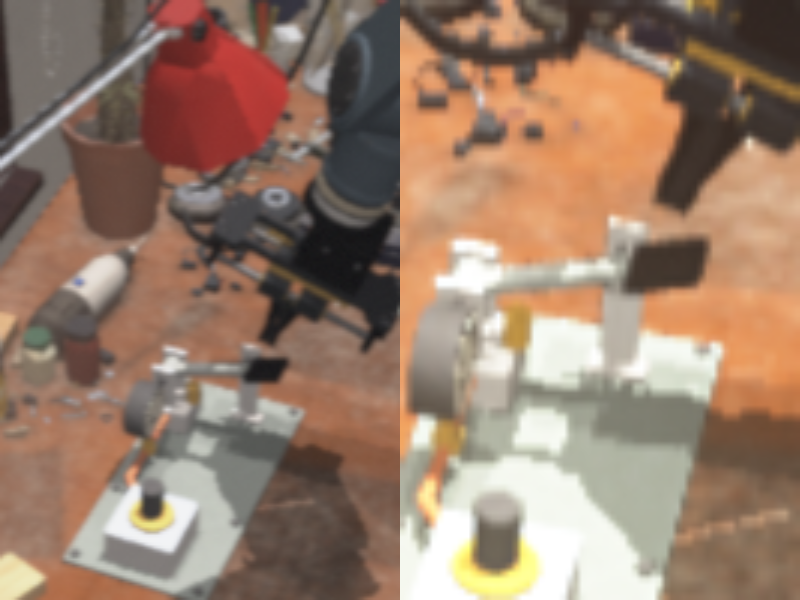

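Clear of the lamp, with the fingertips right above the paddle. Moving down to just above it.

>>> {"method": "servo_tool", "body": {"targets": [{"offset": [0, -0.001, 0.01], "dr": [0, 0, 0]}, {"offset": [0, -0.003, 0.02], "dr": [0, 0, 0]}, {"offset": [0, -0.0045, 0.03], "dr": [0, 0, 0]}, {"offset": [0, -0.006, 0.034], "dr": [0, 0, 0]}, {"offset": [0, -0.006, 0.034], "dr": [0, 0, 0]}]}}

```text
time_s: 9.98
position: [0.5089, -0.1589, 0.111]
tcp_rot: [[0.0, 0.94, 0.342], [1.0, -0.001, 0.0], [0.0, 0.342, -0.94]]
force: [1.1, 0.7, 1.0]
opening: 0.005
grasp_force: 0.5
```

>>> {"method": "servo_tool", "body": {"targets": [{"offset": [0, -0.001, 0.003], "dr": [0, 0, 0]}, {"offset": [0, -0.002, 0.006], "dr": [0, 0, 0]}, {"offset": [0, -0.003, 0.0085], "dr": [0, 0, 0]}, {"offset": [0, -0.004, 0.011], "dr": [0, 0, 0]}, {"offset": [0, -0.004, 0.011], "dr": [0, 0, 0]}]}}

```text
time_s: 10.4
position: [0.5089, -0.1591, 0.0999]
tcp_rot: [[0.0, 0.94, 0.342], [1.0, -0.0, -0.0], [-0.0, 0.342, -0.94]]
force: [-1.4, -0.3, 5.3]
opening: 0.003
grasp_force: 2.3
```

>>> {"method": "servo_tool", "body": {"targets": [{"offset": [0, -0.001, 0.003], "dr": [0, 0, 0]}, {"offset": [0, -0.002, 0.006], "dr": [0, 0, 0]}, {"offset": [0, -0.003, 0.009], "dr": [0, 0, 0]}, {"offset": [0, -0.0045, 0.012], "dr": [0, 0, 0]}, {"offset": [0, -0.0055, 0.015], "dr": [0, 0, 0]}, {"offset": [0, -0.006, 0.017], "dr": [0, 0, 0]}, {"offset": [0, -0.006, 0.017], "dr": [0, 0, 0]}]}}

```text
time_s: 10.98
position: [0.5084, -0.1589, 0.0818]
tcp_rot: [[0.0, 0.94, 0.341], [1.0, -0.0, -0.0], [-0.0, 0.341, -0.94]]
force: [-4.4, -0.2, 7.0]
opening: 0.004
grasp_force: 3.5
```

Run:
```python
from rig import bot, viewer
import cv2,pickle,numpy as np
d={n:viewer.capture(n) for n in("scene","side")}
pickle.dump(d,open("c6.pkl","wb"))
a=cv2.resize(d["scene"]["color"][115:165,260:327],(400,300)); b=cv2.resize(d["side"]["color"][130:180,250:317],(400,300))
e=pickle.load(open("c5.pkl","rb"))
a5=cv2.resize(e["scene"]["color"][115:165,260:327],(400,300)); b5=cv2.resize(e["side"]["color"][130:180,250:317],(400,300))
cv2.imwrite("pics/v6.png",np.vstack([np.hstack([a5,b5]),np.hstack([a,b])])[:,:,::-1])
s=bot.read_state();print(s["position"],s["time_s"],s["force"])
```

```text
[ 0.50841175 -0.15889333  0.08199702] 11.0833 [-4.22998821 -1.14348298  7.55447807]
```

View pics/v6.png

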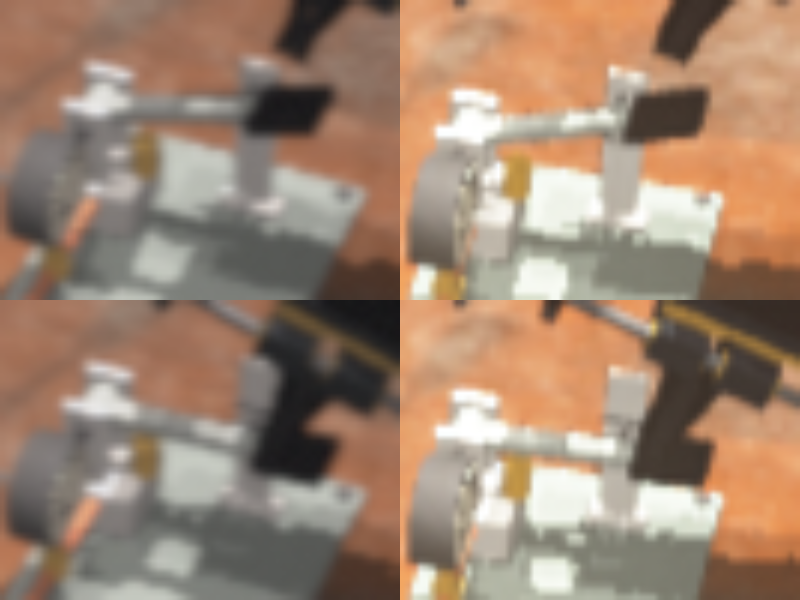

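The paddle has dropped by about 8.4 px against a predicted 8.6 px for 0.30 rad, so the lever is at about 0.29 to 0.30, between the marks. Force is about 8 N, which agrees. I'll hold for over 3 s.

>>> {"method": "servo_tool", "body": {"targets": [{"offset": [0, 0, 0], "dr": [0, 0, 0]}, {"offset": [0, 0, 0], "dr": [0, 0, 0]}, {"offset": [0, 0, 0], "dr": [0, 0, 0]}, {"offset": [0, 0, 0], "dr": [0, 0, 0]}, {"offset": [0, 0, 0], "dr": [0, 0, 0]}, {"offset": [0, 0, 0], "dr": [0, 0, 0]}, {"offset": [0, 0, 0], "dr": [0, 0, 0]}, {"offset": [0, 0, 0], "dr": [0, 0, 0]}, {"offset": [0, 0, 0], "dr": [0, 0, 0]}, {"offset": [0, 0, 0], "dr": [0, 0, 0]}, {"offset": [0, 0, 0], "dr": [0, 0, 0]}, {"offset": [0, 0, 0], "dr": [0, 0, 0]}, {"offset": [0, 0, 0], "dr": [0, 0, 0]}, {"offset": [0, 0, 0], "dr": [0, 0, 0]}, {"offset": [0, 0, 0], "dr": [0, 0, 0]}, {"offset": [0, 0, 0], "dr": [0, 0, 0]}, {"offset": [0, 0, 0], "dr": [0, 0, 0]}, {"offset": [0, 0, 0], "dr": [0, 0, 0]}, {"offset": [0, 0, 0], "dr": [0, 0, 0]}, {"offset": [0, 0, 0], "dr": [0, 0, 0]}]}}

```text
time_s: 12.75
position: [0.5084, -0.1589, 0.0821]
tcp_rot: [[-0.0, 0.94, 0.342], [1.0, 0.0, -0.0], [-0.0, 0.342, -0.94]]
force: [-5.3, -0.2, 6.5]
opening: 0.006
grasp_force: 3.5
```

>>> {"method": "servo_tool", "body": {"targets": [{"offset": [0, 0, 0], "dr": [0, 0, 0]}, {"offset": [0, 0, 0], "dr": [0, 0, 0]}, {"offset": [0, 0, 0], "dr": [0, 0, 0]}, {"offset": [0, 0, 0], "dr": [0, 0, 0]}, {"offset": [0, 0, 0], "dr": [0, 0, 0]}, {"offset": [0, 0, 0], "dr": [0, 0, 0]}, {"offset": [0, 0, 0], "dr": [0, 0, 0]}, {"offset": [0, 0, 0], "dr": [0, 0, 0]}, {"offset": [0, 0, 0], "dr": [0, 0, 0]}, {"offset": [0, 0, 0], "dr": [0, 0, 0]}, {"offset": [0, 0, 0], "dr": [0, 0, 0]}, {"offset": [0, 0, 0], "dr": [0, 0, 0]}, {"offset": [0, 0, 0], "dr": [0, 0, 0]}, {"offset": [0, 0, 0], "dr": [0, 0, 0]}, {"offset": [0, 0, 0], "dr": [0, 0, 0]}, {"offset": [0, 0, 0], "dr": [0, 0, 0]}, {"offset": [0, 0, 0], "dr": [0, 0, 0]}, {"offset": [0, 0, 0], "dr": [0, 0, 0]}, {"offset": [0, 0, 0], "dr": [0, 0, 0]}, {"offset": [0, 0, 0], "dr": [0, 0, 0]}]}}

```text
time_s: 14.42
position: [0.5084, -0.1589, 0.0821]
tcp_rot: [[-0.0, 0.94, 0.342], [1.0, 0.0, -0.0], [-0.0, 0.342, -0.94]]
force: [-4.3, -1.0, 7.1]
opening: 0.005
grasp_force: 3.5
```

>>> {"method": "servo_tool", "body": {"targets": [{"offset": [0, 0, 0], "dr": [0, 0, 0]}, {"offset": [0, 0, 0], "dr": [0, 0, 0]}, {"offset": [0, 0, 0], "dr": [0, 0, 0]}, {"offset": [0, 0, 0], "dr": [0, 0, 0]}, {"offset": [0, 0, 0], "dr": [0, 0, 0]}, {"offset": [0, 0, 0], "dr": [0, 0, 0]}]}}

```text
time_s: 14.92
position: [0.5084, -0.1589, 0.0821]
tcp_rot: [[-0.0, 0.94, 0.342], [1.0, 0.0, -0.0], [-0.0, 0.342, -0.94]]
force: [-5.3, -1.0, 6.6]
opening: 0.006
grasp_force: 3.5
```

Run:
```python
from rig import bot, ticket
s=bot.read_state();print(s["position"],s["time_s"],s["force"])
print(ticket.hand_in())
```

```text
[ 0.50841274 -0.1588748   0.08213881] 14.9167 [-5.34479    -1.03743754  6.61969773]
the job is handed in; nothing more can be done
None
```

I pressed the smaller brass plug home in the port, then held the lever at about 0.29–0.30 rad (estimated from the images) for nearly 4 s, and handed the job in at 14.9 s still holding it; no verdict came back, and I kept the spare plug out of every move.

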